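# Open the torch cooler's filler

### The arm

A 7-joint arm with a two-finger parallel gripper is mounted at the origin on the work surface. World frame = base frame: x ahead of the robot, y to its left, z up, the work surface at z = 0. Lengths are in m, angles in rad, forces in N, time in s.
With the tool pointing down it reaches from about 0.4 to 0.85 m from the base axis. Payload 10.4 kg.
Tool frame: the origin (TCP) lies between the finger pads; the fingertips stand env.tip_reach ahead of it and the grasp point (between the pads) is the TCP (env.tip_reach is the distance from the TCP to the fingertips, in m); y points along the fingers, x is the direction in which the jaws open and shut, and the axes are right-handed (so a half turn about y gives the same grasp; the last joint's range is limited). The gripper opens to 87 mm and grips with 3 to 60 N. Pads are 19 mm wide; open, the fingers measure 117 mm over their backs; the gripper's body (75 mm by 190 mm) begins 51 mm behind the grasp point.
Start: joints at [-1.21, 0.332, -0.065, 1.46, 0.022, 1.35, -0.088], TCP at [0.234, 0.58, 0.242] pointing down, gripper open.
Joint ranges: [-2.6, 2.6], [-0.5, 2.12], [-1.47, 1.34], [0.16, 2.42], [-1.27, 4.41], [0.06, 2.06], [-2.6, 2.6]. Speed limits (rad/s): [2.22, 2.22, 2.79, 2.79, 3.14, 3.14, 3.14].

### API

Orientations are given as a rotation vector (axis times angle).
In Python, from cell import env gives the robot as it stands.
- The arm moves only by the tool send_rows, never from a script. Its arguments are lists of equal length, an entry for each row: "grip": the finger opening in mm, from 0 to 87; "dp": the shift along the tool's x, y, z in units of 30 mm (1.0 is 30 mm), a list of three; "dr": the turn, a rotation vector about the tool's x, y, z in rad, a list of three. In form: {"grip": [grip, ...], "dp": [[tx, ty, tz], ...], "dr": [[wx, wy, wz], ...]}. A call has 1 to 8 rows; each row shifts and turns the pose as measured when the row begins, along the tool's axes as they then stand; what a row does not reach is not made up. A row lasts 1/10 s, in which the tool goes at most 50 mm and 8.59 degrees, less where a joint would pass 70% of its speed; a pose out of reach is approached as far as the arm can. A call is refused whole if a number of a shift passes 1 or a number of a turn 0.15, either way. A call with a gripper value outside its range is refused whole. The fingers move at their own pace and stop on an object; the grip force is fixed at half the most. Time passes only in rows, so rows that do not move let the fingers close. It gives the time, the measured TCP pose, the force and the opening at its end, in the units of the state.
- env.get_obs(): the state, without advancing time (a new reading comes with each control period).
- env.grab_frame(name): name is "scene" or "side" or "wrist"; returns (picture, depth): 480x640x3 uint8, red, green, blue; 480x640 float32, m along the optical axis (not along the pixel's ray), 0 where there is no reading.
- env.camera_info(name): a dict with "fx", "fy", "cx", "cy" (pixels), "k1" (the pictures are not rectified: a ray, as slopes to the right and down, at radius r is drawn at 1 + k1 r^2 times it, then the intrinsics apply), "view" (4x4, takes a point from world to camera coordinates). Camera axes: x right, y up, looking along -z (the intrinsics and any distortion apply to the point x, -y, -z); pixel columns grow to the right and rows downward; lengths in m; the calibration is good to about 2 mm. A picture is of the moment at which its call begins: read the wrist's pose just before it. camera_info takes no time and is no camera call; for the wrist camera it gives the pose at the moment of the call.
- env.finish_job(): hands the job in, once; it reports no verdict.
The state is a dict: "clock": time; "qpos": joint angles; "qvel": joint speeds; "effort": joint torques, N m; "eef_pos": TCP position; "tcp_rot": TCP orientation; "force": force on the tool from outside, world axes, zero at the start; "moment": the same for the moment, N m; "gripper_width": opening from 0.0 (shut) to 1.0 (fully open).
Only numpy, scipy, OpenCV 4.12 (cv2) and the standard library are available. Lean on these libraries where they do the work, as an engineer would, in place of code of your own. Each camera call takes 0.05 s, during which the arm holds its last target. There are 200 camera calls.

### The job

Open the welding torch cooler for topping up: unscrew the black eight-sided filler cap from the neck on its sloping front, turn by turn without wrenching it against its thread, and lift it clear once the thread lets go. Set the cap down gently in the round steel dish, standing flat on its open end, and let go of it. Leave the other things on the bench and on the cooler where they are.

Things in the scene. Friction and masses are not known exactly. Their poses are not given: they have to be found in the camera images.
- filler_cap: Black plastic screw cap, a regular octagon 48 mm across flats (52 mm over corners), 36 mm high, 0.12 kg, hollow below. Origin at the centre of its open lower end; z points out of its flat top; x is square to one flat, flats every 45 degrees. It begins screwed fully down, in line with the neck, origin 28 mm below the mouth and 10 mm out from the panel. A stem inside sits in the neck.
- neck_mouth (a point): Centre of the rim of the filler neck, a grey tube (39 mm over its thread) that stands square on the cooler's sloping panel, 38 mm out of it. z points out along the neck's axis, which leans 26 degrees from vertical towards the cooler's front; y lies level. The cap is clear of the neck once its origin is above this point along z.
- cooler: Yellow torch cooler, fixed: 344 mm wide (y), 165 mm high, front (-x) 110 mm before and back 150 mm behind the origin, which lies at bench level. From 121 mm up its front slopes back at 26 degrees to the top edge 20 mm before the origin; the neck stands on this slope at y = +70 mm. A carrying handle runs along x on top at y = +20 mm, up to 205 mm; hose couplings stick out 28 mm low on the front.
- dish: Round magnetic steel dish held fast to the bench, 140 mm across the rim and about 120 mm across its flat floor, 22 mm high. Origin at the centre of its underside; the inner floor lies 4 mm above it. It stands to the left or the right in front of the cooler.
- parts_tray: Oblong grey tray fixed to the bench, 150 x 100 mm, 32 mm high, with nuts and contact tips; it stands on the side where the dish is not. Origin at the centre of its underside. Not used.
- carton: Loose green carton, 120 x 75 x 42 mm, lying on top of the cooler on its -y half. Origin under its centre. To be left alone.
- wire_spool: Loose spool of copper-coloured wire lying flat, 100 mm across, 45 mm high. Origin under its centre. To be left alone.
- spray_can: Loose spray can standing upright, 56 mm across, 170 mm high. Origin under its centre. To be left alone.
- wire_brush: Loose wire brush with wooden handle, 200 mm long along its x. Origin under its centre. To be left alone.
- chip_hammer: Loose chipping hammer, 250 mm long along its x, 150 mm over the head at its +x end. Origin under its middle. To be left alone.
- bracket: Loose flat steel bracket with three holes, 150 x 30 x 5 mm, long side along its x. Origin under its centre. To be left alone.
- weld_square: Loose red magnetic welding square, a triangle with 100 mm sides, 14 mm thick, lying flat. Origin on its underside, near its middle. To be left alone.
- filler_neck: The neck as a solid, origin at its foot 38 mm below the mouth, same axes; flange 62 mm wide, 4 mm thick at the foot. Right-hand thread: turned anticlockwise seen from above, the cap rises 16 mm a turn, after up to 10 degrees of slack; it stays where it is left and lets go after 290 to 330 degrees. Till then a pull is held within 2 mm; then it lifts freely (past 1.2 turns it can drop back in).
Not all that is in view belongs to the job. Leave any yellow look-alike of the filler_cap alone.

How it is judged:
By the outcome, as a careful person would: the job done as asked, in the order asked, and still so for the second after the job is handed in, with the robot touching nothing.
It also fails if it takes over 67 s, if anything falls off the work surface, if the arm or the gripper's body presses on something with over 40 N, if the wrist force passes 120 N, or if a joint passes its speed limit or range.

## Working session

There is one attempt and no reset: what is moved stays moved. The work goes in short steps, Python scripts to look and compute and a tool call to move; the robot and the scene stay as the last step left them, time stands still between calls to the robot, and variables do not carry over. Pictures are saved under pics/ and viewed, about 8 in all and at most 12, crops included, and the job is handed in when it is done.

Besides the shell and the picture viewer there is one more tool, called after ">>>" by a JSON object that holds its "name" and its "arguments", one argument or row to a line. send_rows: Moves the arm, as the interface text tells. Its arguments: {"type":"object","properties":{"grip":{"type":"array"},"dp":{"type":"array"},"dr":{"type":"array"}},"required":["grip","dp","dr"]}

```bash
ls; mkdir -p pics
cat > h.py <<'E'
import numpy as np, cv2
from cell import env
from scipy.spatial.transform import Rotation as R
def cloud(name):
    o=env.get_obs(); ci=env.camera_info(name); im,d=env.grab_frame(name)
    v,u=np.mgrid[0:480,0:640]
    K=np.array([[ci['fx'],0,ci['cx']],[0,ci['fy'],ci['cy']],[0,0,1.]])
    p=cv2.undistortPoints(np.stack([u,v],-1).reshape(-1,1,2).astype(np.float64),K,np.array([ci['k1'],0,0,0.])).reshape(480,640,2)
    P=np.stack([p[...,0]*d,-p[...,1]*d,-d,np.ones_like(d)],-1)@np.linalg.inv(ci['view']).T
    P=P[...,:3]; P[d==0]=np.nan
    return im,d,P
def save(im,n): cv2.imwrite('pics/'+n,cv2.cvtColor(im,cv2.COLOR_RGB2BGR))
def st():
    o=env.get_obs(); print({k:np.round(o[k],4).tolist() for k in ('clock','qpos','eef_pos','tcp_rot','force','moment','gripper_width')}); return o
E
python3 - <<'E'
from h import *
st(); print(env.tip_reach)
for n in('scene','side','wrist'):
    im,d,P=cloud(n); np.savez('c_%s.npz'%n,im=im,P=P); save(im,n+'0.png'); print(env.camera_info(n))
E
```

```text
pics
{'clock': 0.0, 'qpos': [-1.2096, 0.3329, -0.0647, 1.461, 0.0216, 1.3499, -0.0885], 'eef_pos': [0.2339, 0.5792, 0.2408], 'tcp_rot': [-1.3675, -0.9212, 0.9231], 'force': [-0.7439, -0.2809, -0.4399], 'moment': [0.0495, -0.0004, 0.0654], 'gripper_width': 1.0015}
0.019
{'fx': 514.4956898613937, 'fy': 514.4956898613937, 'cx': 313.13463956292037, 'cy': 237.63488064194067, 'k1': -0.03850615452720733, 'view': array([[-4.87481853e-01,  8.73132940e-01,  5.59244203e-04,
         2.58047639e-01],
       [-6.40462472e-01, -3.58013985e-01,  6.79436390e-01,
         2.83339876e-01],
       [ 5.93438510e-01,  3.30854735e-01,  7.33734202e-01,
        -1.73347405e+00],
       [ 0.00000000e+00,  0.00000000e+00,  0.00000000e+00,
         1.00000000e+00]])}
{'fx': 451.8124902237493, 'fy': 451.8124902237493, 'cx': 326.64065745924074, 'cy': 244.8965648862552, 'k1': -0.08736006306347775, 'view': array([[ 0.78403005, -0.62061351, -0.01165094, -0.41752156],
       [ 0.44244435,  0.54558459,  0.71174466, -0.33676057],
       [-0.43536178, -0.56318409,  0.70234165, -0.98158149],
       [ 0.        ,  0.        ,  0.        ,  1.        ]])}
{'fx': 348.05121584908755, 'fy': 348.05121584908755, 'cx': 323.93364222528396, 'cy': 238.80411970568954, 'k1': 0.00508638165831302, 'view': array([[ 0.37500563,  0.9270213 , -0.00151179, -0.62425912],
       [-0.89794768,  0.36283836, -0.24907487,  0.03041515],
       [-0.23034917,  0.09476199,  0.96848305, -0.39083736],
       [ 0.        ,  0.        ,  0.        ,  1.        ]])}
```

View pics/scene0.png

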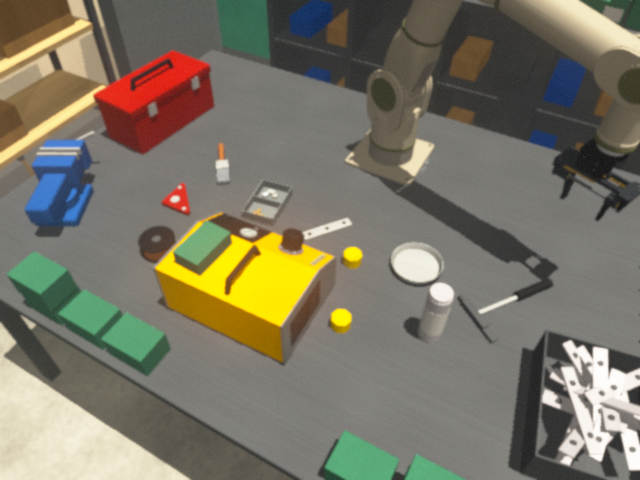

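View pics/side0.png

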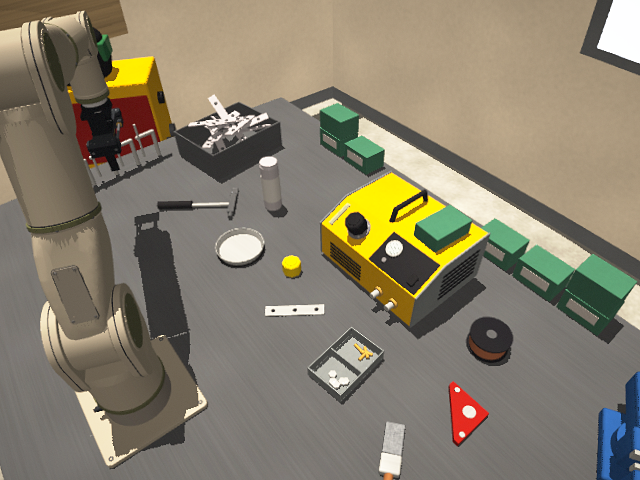

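The side view shows these candidates. The black cap is on the cooler slope at side (356,224) and scene (292,240). The yellow look-alikes are at side (291,266) and scene (353,258) and (341,321). There is also a white gauge on the panel at side (394,247). I choose the black one. The dish is at side (240,246) and the tray at (346,363).

Run:
```python
from h import *
for n,(cu,cv) in (('side',(356,224)),('scene',(292,240))):
    z=np.load('c_%s.npz'%n); im=z['im'];P=z['P']
    hsv=cv2.cvtColor(im,cv2.COLOR_RGB2HSV)
    print(n,'cap px',P[cv-3:cv+4:3,cu-3:cu+4:3].reshape(-1,3).round(4).tolist())
    yel=(hsv[...,0]>18)&(hsv[...,0]<32)&(hsv[...,1]>150)&(hsv[...,2]>60)
    top=P[yel&(abs(P[...,2]-.165)<.006)]
    top=top[np.linalg.norm(top[:,:2]-P[cv,cu,:2],axis=1)<.4]
    r=cv2.minAreaRect(top[:,:2].astype(np.float32)); print('top',len(top),r,cv2.boxPoints(r).round(3).tolist(), np.median(top[:,2]))
    s=P[yel&(P[...,2]>.118)&(P[...,2]<.158)]; s=s[np.linalg.norm(s-P[cv,cu],axis=1)<.1]
    for k in range(6):
        c=np.median(s,0) if k==0 else s.mean(0); w=np.linalg.svd(s-s.mean(0),full_matrices=False)[2][2]; w*=np.sign(w[2]); e=(s-s.mean(0))@w; s=s[abs(e)<max(.0025,2*e.std())] if k<5 else s
    print('slope n',len(s),w.round(3),'tilt',np.degrees(np.arccos(w[2])),'c',s.mean(0).round(4),e.std())
    # cap top: dark points 44-49mm above panel
    h=(P-s.mean(0))@w; near=np.linalg.norm(P-P[cv,cu],axis=-1)<.05
    m=near&(h>.042)&(h<.051)
    q=P[m]; print('captop h',np.median(h[m]),len(q),q.mean(0).round(4))
    # dish
    d=P[(P[...,2]>.015)&(P[...,2]<.028)&(hsv[...,1]<60)]
    g=(-240,246) 
    du,dv=((240,246) if n=='side' else (417,264))
    dc=P[dv,du]; d=d[np.linalg.norm(d-dc,axis=1)<.09]
    (x,y),rr=cv2.minEnclosingCircle(d[:,:2].astype(np.float32)); print('dish c',dc.round(4),x,y,rr,len(d))
z=np.load('c_side.npz'); save(cv2.resize(z['im'][170:290,220:420],(800,480),interpolation=2),'crop1.png')
```

```text
side cap px [[0.6103, -0.0099, 0.1841], [0.6144, -0.0163, 0.1862], [0.6187, -0.0224, 0.188], [0.605, -0.0161, 0.1814], [0.61, -0.0215, 0.1824], [0.613, -0.0291, 0.186], [0.6004, -0.0216, 0.178], [0.6066, -0.0257, 0.1774], [0.6145, -0.0279, 0.1744]]
top 4154 ((0.7592176795005798, -0.07169349491596222), (0.19369786977767944, 0.3382885158061981), 2.304077386856079) [[0.656000018119812, 0.09300000220537186], [0.6690000295639038, -0.24500000476837158], [0.8629999756813049, -0.2370000034570694], [0.8489999771118164, 0.10100000351667404]] 0.1649083156277184
slope n 954 [-0.436 -0.008  0.9  ] tilt 25.839749952810216 c [ 0.6209 -0.0243  0.1365] 0.0014577754235883175
captop h 0.046239475305016445 258 [ 0.6149 -0.0078  0.1852]
dish c [0.4206 0.2649 0.0041] 0.4147131145000458 0.25636953115463257 0.07219329476356506 261
scene cap px [[0.6421, -0.0024, 0.1891], [0.6398, 0.0045, 0.1906], [0.633, 0.0086, 0.1864], [0.6441, -0.0015, 0.1811], [0.6416, 0.0053, 0.1824], [0.6385, 0.0117, 0.1828], [0.6477, 0.0004, 0.1749], [0.6439, 0.0064, 0.1746], [0.6414, 0.0132, 0.1758]]
top 6613 ((0.7460049986839294, -0.07251858711242676), (0.22042196989059448, 0.3376081883907318), 1.7629914283752441) [[0.6309999823570251, 0.09300000220537186], [0.640999972820282, -0.24500000476837158], [0.8610000014305115, -0.23800000548362732], [0.8510000109672546, 0.10000000149011612]] 0.16348101409762172
slope n 643 [-0.435 -0.011  0.9  ] tilt 25.815868784734196 c [0.6371 0.0076 0.142 ] 0.0009556308114867029
captop h 0.04638213578052694 149 [ 0.6215 -0.0016  0.1856]
dish c [ 0.4096  0.2586 -0.0008] 0.4197360873222351 0.2595747709274292 0.07309070974588394 212
```

View pics/crop1.png

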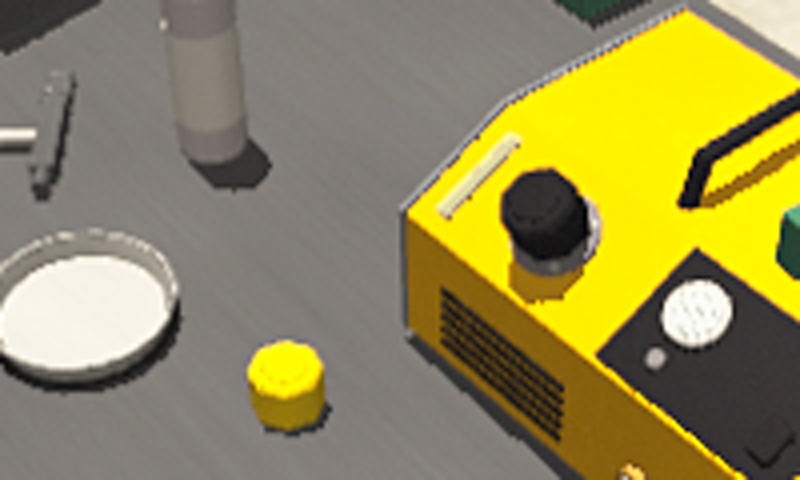

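The crop confirms the black octagonal cap on the grey flanged neck. A plain yellow look-alike lies on the bench in front of it. Next I plan a pre-grasp pose above the cap.

```bash
cat >> h.py <<'E'
AX=np.array([-.437,-.012,.899]); AX/=np.linalg.norm(AX)
def frame(x,axis):  # tool: y=-axis, x=jaw dir projected
    y=-axis/np.linalg.norm(axis); x=np.array(x,float); x-=x@y*y; x/=np.linalg.norm(x)
    return np.stack([x,y,np.cross(x,y)],1)
def delta(p,Rt):
    """shift in current tool axes (units of 30mm), rotvec in tool axes"""
    o=env.get_obs(); Rc=R.from_rotvec(o['tcp_rot']).as_matrix()
    dp=Rc.T@(np.array(p)-o['eef_pos'])/.03; dr=R.from_matrix(Rc.T@Rt).as_rotvec()
    print('dp',dp.round(3).tolist(),'dr',dr.round(4).tolist(),'deg',round(np.degrees(np.linalg.norm(dr)),2)); return dp,dr
def rows(p,Rt,n,up=0):
    """n rows, lin interp in world, slerp"""
    o=env.get_obs(); Rc=R.from_rotvec(o['tcp_rot']).as_matrix(); rv=R.from_matrix(Rc.T@Rt).as_rotvec()
    D=np.array(p)-o['eef_pos']
    dp=[(R.from_rotvec(rv*i/n).as_matrix().T@Rc.T@(D/n)/.03).round(2).tolist() for i in range(n)]
    print('n',n,'dp',dp,'\ndr',(rv/n).round(4).tolist())
E
python3 - <<'E'
from h import *
o=st(); Rc=R.from_rotvec(o['tcp_rot']).as_matrix(); print(Rc.round(3))
top=np.array([.618,-.004,.186])
Rt=frame([0,1,0],AX); p=top+AX*.11
for s in (1,-1):
    print(s,p); delta(p,frame([0,s,0],AX))
rows(p,Rt if np.trace(Rc.T@Rt)>np.trace(Rc.T@frame([0,-1,0],AX)) else frame([0,-1,0],AX),24)
for n in('side','scene'):
    P=np.load('c_%s.npz'%n)['P']; m=(P[...,0]>.2)&(P[...,0]<.75)&(P[...,1]>.1)&(P[...,1]<.5)&(P[...,2]>.1)&(P[...,2]<.19)
    print('tall',P[m].min(0),P[m].max(0),np.median(P[m],0))
E
```

```text
{'clock': 0.15, 'qpos': [-1.2096, 0.3327, -0.0647, 1.4607, 0.0216, 1.3499, -0.0885], 'eef_pos': [0.2339, 0.5793, 0.2409], 'tcp_rot': [-1.3673, -0.9214, 0.9228], 'force': [-0.0034, 0.3276, 0.5447], 'moment': [-0.0139, -0.028, -0.0588], 'gripper_width': 1.0015}
[[ 0.374 -0.    -0.927]
 [ 0.927 -0.001  0.374]
 [-0.001 -1.    -0.   ]]
1 [ 0.5699135  -0.00532045  0.28492394]
dp [-13.877, -1.45, -17.682] dr [-0.4448, -0.3796, -0.0995] deg 33.99
-1 [ 0.5699135  -0.00532045  0.28492394]
dp [-13.877, -1.45, -17.682] dr [0.1381, 2.6921, -0.6169] deg 158.44
n 24 dp [[-0.58, -0.06, -0.74], [-0.59, -0.05, -0.73], [-0.6, -0.04, -0.72], [-0.61, -0.03, -0.71], [-0.62, -0.02, -0.7], [-0.63, -0.01, -0.69], [-0.64, 0.0, -0.68], [-0.66, 0.01, -0.67], [-0.67, 0.02, -0.66], [-0.68, 0.03, -0.65], [-0.69, 0.04, -0.64], [-0.7, 0.05, -0.63], [-0.71, 0.06, -0.61], [-0.72, 0.07, -0.6], [-0.73, 0.07, -0.59], [-0.74, 0.08, -0.58], [-0.75, 0.09, -0.56], [-0.75, 0.1, -0.55], [-0.76, 0.1, -0.53], [-0.77, 0.11, -0.52], [-0.78, 0.12, -0.51], [-0.79, 0.12, -0.49], [-0.8, 0.13, -0.48], [-0.81, 0.13, -0.46]] 
dr [-0.0185, -0.0158, -0.0041]
tall [0.56982341 0.33021662 0.10025461] [0.62350008 0.38972762 0.17297882] [0.58998567 0.34559941 0.14819755]
tall [0.57680506 0.10000702 0.10003037] [0.7499696  0.39326424 0.17289877] [0.6258464  0.35865401 0.15132855]
```

>>> {"name": "send_rows", "arguments": {
  "grip": [87,87,87,87,87,87,87,87],
  "dp": [
    [-0.5,-0.2,-0.6],
    [-0.7,-0.2,-0.9],
    [-0.7,-0.2,-0.9],
    [-0.7,-0.2,-0.9],
    [-0.7,-0.2,-0.9],
    [-0.7,-0.1,-0.9],
    [-0.7,-0.1,-0.9],
    [-0.7,-0.1,-0.9]
  ],
  "dr": [
    [0,0,0],
    [0,0,0],
    [0,0,0],
    [0,0,0],
    [0,0,0],
    [0,0,0],
    [0,0,0],
    [0,0,0]
  ]
}}

```text
clock: 0.95
eef_pos: [0.3654, 0.3463, 0.2778]
tcp_rot: [-1.365, -0.923, 0.935]
force: [0.7, -1.1, 0.4]
gripper_width: 0.998
```

>>> {"name": "send_rows", "arguments": {
  "grip": [87,87,87,87,87,87,87,87],
  "dp": [
    [-0.7,0,-0.9],
    [-0.7,0,-0.9],
    [-0.7,0,-0.9],
    [-0.7,0,-0.9],
    [-0.7,0,-0.9],
    [-0.7,0,-0.8],
    [-0.6,0,-0.7],
    [-0.4,0,-0.4]
  ],
  "dr": [
    [0,0,0],
    [0,0,0],
    [0,0,0],
    [0,0,0],
    [0,0,0],
    [0,0,0],
    [0,0,0],
    [0,0,0]
  ]
}}

```text
clock: 1.75
eef_pos: [0.4912, 0.1179, 0.278]
tcp_rot: [-1.366, -0.921, 0.932]
force: [0.2, 0.6, 0.1]
gripper_width: 0.998
```

Run:
```python
from h import *
st(); top=np.array([.618,-.004,.186])
rows(top+AX*.11,frame([0,1,0],AX),8)
```

```text
{'clock': 1.75, 'qpos': [-0.657, 0.0422, 0.3417, 1.728, -0.0114, 1.3802, 0.8792], 'eef_pos': [0.4912, 0.1179, 0.278], 'tcp_rot': [-1.3658, -0.9206, 0.9321], 'force': [0.1769, 0.6284, 0.137], 'moment': [0.0157, -0.0701, 0.0063], 'gripper_width': 0.9979}
n 8 dp [[-0.36, -0.03, -0.49], [-0.38, -0.01, -0.48], [-0.4, 0.02, -0.46], [-0.42, 0.04, -0.44], [-0.44, 0.05, -0.42], [-0.46, 0.07, -0.39], [-0.48, 0.09, -0.37], [-0.5, 0.1, -0.34]] 
dr [-0.0561, -0.0467, -0.0129]
```

>>> {"name": "send_rows", "arguments": {
  "grip": [87,87,87,87,87,87,87,87],
  "dp": [
    [-0.4,0,-0.55],
    [-0.4,0,-0.55],
    [-0.45,0,-0.5],
    [-0.45,0.05,-0.5],
    [-0.45,0.05,-0.45],
    [-0.5,0.1,-0.4],
    [-0.5,0.1,-0.4],
    [-0.5,0.1,-0.35]
  ],
  "dr": [
    [-0.06,-0.05,-0.014],
    [-0.06,-0.05,-0.014],
    [-0.06,-0.05,-0.014],
    [-0.06,-0.05,-0.014],
    [-0.06,-0.05,-0.014],
    [-0.06,-0.05,-0.014],
    [-0.06,-0.05,-0.014],
    [-0.06,-0.05,-0.014]
  ]
}}

```text
clock: 2.55
eef_pos: [0.5826, -0.0192, 0.2854]
tcp_rot: [-1.536, -1.608, 0.955]
force: [0.3, 0.3, -1.1]
gripper_width: 0.995
```

>>> {"name": "send_rows", "arguments": {
  "grip": [87],
  "dp": [
    [0,0,0]
  ],
  "dr": [
    [0,0,0]
  ]
}}

```text
clock: 2.65
eef_pos: [0.5822, -0.022, 0.2849]
tcp_rot: [-1.539, -1.607, 0.953]
force: [-0.4, -0.7, -0.4]
gripper_width: 0.997
```

Run:
```python
from h import *
st(); top=np.array([.618,-.004,.186])
delta(top+AX*.11,frame([0,1,0],AX))
im,d,P=cloud('wrist'); np.savez('w1.npz',im=im,P=P); save(im,'w1.png')
```

```text
{'clock': 2.65, 'qpos': [-0.5642, -0.1664, 0.4779, 1.9706, 0.1232, 0.8213, 1.4802], 'eef_pos': [0.5822, -0.022, 0.2849], 'tcp_rot': [-1.5386, -1.6066, 0.9528], 'force': [-0.3584, -0.7049, -0.3792], 'moment': [0.053, 0.5967, 0.0458], 'gripper_width': 0.9974}
dp [0.573, -0.184, 0.338] dr [0.0472, 0.0384, 0.008] deg 3.52
```

View pics/w1.png

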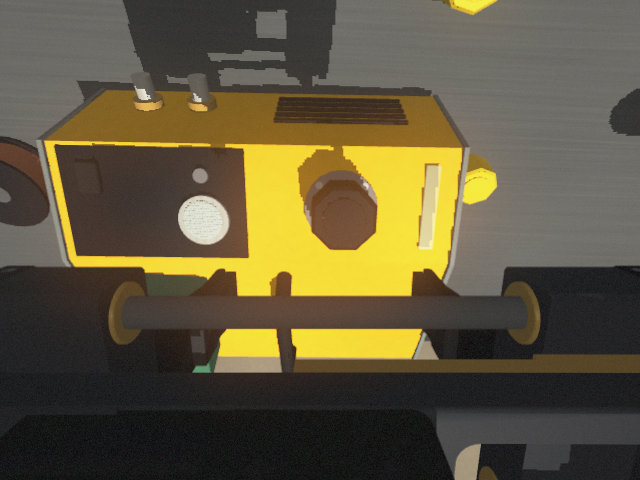

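The wrist view shows the black octagon cap at about (343,215) on the grey flange, clear of the handle at (285,310). The look-alikes are off the cooler. Next I measure the cap's centre and the angle of its flats.

Run:
```python
from h import *
z=np.load('w1.npz'); im=z['im'];P=z['P']; hsv=cv2.cvtColor(im,cv2.COLOR_RGB2HSV)
yel=(hsv[...,0]>18)&(hsv[...,0]<32)&(hsv[...,1]>150)&(hsv[...,2]>60)
c0=np.array([.618,-.004,.186])
s=P[yel&(P[...,2]>.122)&(P[...,2]<.158)]; s=s[np.linalg.norm(s-c0,axis=1)<.12]
for k in range(8):
    m=s.mean(0); w=np.linalg.svd(s-m,full_matrices=False)[2][2]; w*=np.sign(w[2]); e=(s-m)@w; s=s[abs(e)<max(.0015,2*e.std())] if k<7 else s
print('n',w.round(4),len(s),'tilt',np.degrees(np.arccos(w[2])),'yaw',np.degrees(np.arctan2(-w[1],-w[0])),e.std())
h=(P-m)@w; near=np.linalg.norm(P-c0,axis=-1)<.06
t=near&(h>.0435)&(h<.049)&~yel
q=P[t]; print('top h',np.median(h[t]),len(q),q.mean(0).round(4))
w=np.array([-np.sin(np.radians(26))*np.cos(np.radians(1.8)),-np.sin(np.radians(26))*np.sin(np.radians(1.8)),np.cos(np.radians(26))])
Rt=frame([0,1,0],w); a=Rt[:,0]; b=np.cross(w,a) # a,b right-handed about w
xy=np.stack([(q-c0)@a,(q-c0)@b],1); hull=cv2.convexHull(xy.astype(np.float32))[:,0]
best=[]
for th in np.arange(0,45,.5):
    an=np.radians(th+45*np.arange(8)); n=np.stack([np.cos(an),np.sin(an)],1)
    sp=np.quantile(xy@n.T,.99,axis=0); best.append((np.sum(sp),th,sp))
best.sort(key=lambda t:t[0])
for B in best[:4]: print(B[0],B[1],((B[2][:4]+B[2][4:])*1e3).round(1))
th=best[0][1];sp=best[0][2]; an=np.radians(th+45*np.arange(8)); n=np.stack([np.cos(an),np.sin(an)],1)
c=np.linalg.lstsq(np.c_[n,np.ones(8)],sp,rcond=None)[0]; ctr=c0+c[0]*a+c[1]*b; ctr+=((q-ctr)@w).mean()*w; print('centre',ctr,'apothem',c[2], 'worst',best[-1][0])
bp=q; print(cv2.minEnclosingCircle(xy.astype(np.float32)))
```

```text
n [-0.4367 -0.0097  0.8996] 14167 tilt 25.8993084619403 yaw 1.2739403074432054 0.0006312501587823653
top h 0.046511909572216764 3298 [ 0.6141 -0.007   0.1851]
0.17906773913422785 9.0 [44.9 44.5 44.7 44.9]
0.17907023806039596 38.0 [44.6 44.6 44.8 45. ]
0.17910177585040976 9.5 [45.  44.6 44.7 44.8]
0.1791230418256315 10.5 [45.  44.5 44.8 44.8]
centre [ 0.61469828 -0.00688112  0.18543558] apothem 0.02238346739177847 worst 0.18012697388664478
((-0.0029479749500751495, 0.0028477373998612165), 0.025559749454259872)
```

Run:
```python
from h import *
from scipy.optimize import least_squares
r=np.radians; w=np.array([-np.sin(r(26))*np.cos(r(1.5)),-np.sin(r(26))*np.sin(r(1.5)),np.cos(r(26))])
Rt=frame([0,1,0],w); a=Rt[:,0]; b=np.cross(w,a)
top=np.array([.6147,-.0069,.1854])
for f in ('w1','c_side','c_scene'):
    z=np.load(f+'.npz'); P=z['P']; im=z['im']; D=P-top
    h=D@w; x=D@a; y=D@b; rr=np.hypot(x,y)
    t=(h<.006)&(h>-.033)&(rr<.034)&(im.max(-1)<110)
    top_=t&(h>-.003)
    print(f,'top',top_.sum(),x[top_].mean().round(4),y[top_].mean().round(4),h[top_].mean().round(4))
    s=t&(h<-.008); X=x[s];Y=y[s]; X=X;Y=Y
    res=[]
    for th in np.arange(0,45,1.):
        def fn(p):
            dx,dy=X-p[0],Y-p[1]; ph=np.arctan2(dy,dx); k=np.round((ph-r(th))/r(45))*r(45)+r(th)
            return dx*np.cos(k)+dy*np.sin(k)-.024
        q=least_squares(fn,[0,0],loss='soft_l1',f_scale=.001); res.append((q.cost,th,q.x.round(4)))
    res.sort(key=lambda t:t[0]); print(s.sum(),[(round(c*1e6,2),t,x.tolist()) for c,t,x in res[:4]],'worst',res[-1][0]*1e6)
z=np.load('w1.npz'); c=z['im'][170:262,295:395]; c=cv2.convertScaleAbs(c,alpha=3,beta=-20); save(cv2.resize(c,(600,552),interpolation=cv2.INTER_CUBIC),'crop2.png')
```

```text
w1 top 534 -0.0031 0.0169 -0.0006
218 [(np.float64(0.81), np.float64(1.0), [0.0001, -0.0005]), (np.float64(1.25), np.float64(2.0), [0.0002, -0.0005]), (np.float64(2.2), np.float64(0.0), [0.0001, -0.0005]), (np.float64(3.45), np.float64(3.0), [0.0002, -0.0005])] worst 93.6154130347164
c_side top 206 -0.0023 0.0009 0.0003
109 [(np.float64(39.81), np.float64(2.0), [0.0016, -0.0003]), (np.float64(40.02), np.float64(1.0), [0.0016, -0.0002]), (np.float64(40.11), np.float64(3.0), [0.0016, -0.0002]), (np.float64(40.49), np.float64(0.0), [0.0017, -0.0002])] worst 68.14035755299044
c_scene top 74 0.006 -0.0059 -0.0016
174 [(np.float64(147.5), np.float64(42.0), [0.0031, 0.0001]), (np.float64(147.53), np.float64(43.0), [0.003, 0.0001]), (np.float64(148.25), np.float64(41.0), [0.0031, 0.0001]), (np.float64(148.37), np.float64(44.0), [0.0029, 0.0])] worst 191.43535575860713
```

View pics/crop2.png

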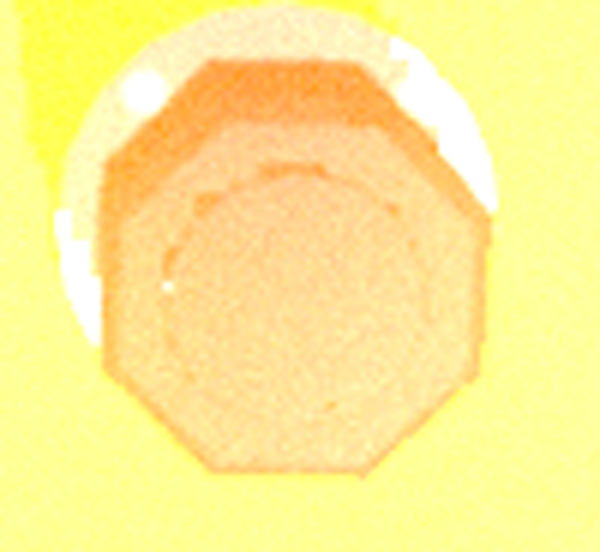

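>>> {"name": "send_rows", "arguments": {
  "grip": [70,70,70,70,70,70,70,70],
  "dp": [
    [0.2,0,0.1],
    [0.2,0,0.1],
    [0.2,0,0.1],
    [0,0,0],
    [0,0,0],
    [0,0,0],
    [0,0,0],
    [0,0,0]
  ],
  "dr": [
    [0.02,0.14,0],
    [0.01,0.14,0],
    [0,0.14,0],
    [0,0.14,0],
    [0,0.14,0],
    [0,0.14,0],
    [0,0.14,0],
    [0,0.14,0]
  ]
}}

```text
clock: 3.5
eef_pos: [0.5728, 0.01, 0.281]
tcp_rot: [-1.588, -0.707, -0.004]
force: [1.1, 0.2, 0.4]
gripper_width: 0.808
```

>>> {"name": "send_rows", "arguments": {
  "grip": [70,70,70,70,70,70,70,70],
  "dp": [
    [0,0,0],
    [0,0,0],
    [0,0,0],
    [0,0,0],
    [0,0,0],
    [0,0,0],
    [0,0,0],
    [0,0,0]
  ],
  "dr": [
    [0,0.14,0],
    [0,0.14,0],
    [0,0.14,0],
    [0,0.14,0],
    [0,0.14,0],
    [0,0.14,0],
    [0,0.14,0],
    [0,0,0]
  ]
}}

```text
clock: 4.3
eef_pos: [0.5704, 0.022, 0.2794]
tcp_rot: [-1.349, 0.113, -0.748]
force: [-0.1, -0.7, 0.1]
gripper_width: 0.802
```

```bash
cat >> h.py <<'E'
_r=np.radians; W=np.array([-np.sin(_r(26))*np.cos(_r(1.5)),-np.sin(_r(26))*np.sin(_r(1.5)),np.cos(_r(26))])
TOP=np.array([.6147,-.0069,.1854]); _A=frame([0,1,0],W)[:,0]; _B=np.cross(W,_A); CTR=TOP+.0004*_A-.0004*_B
def cap(ang,h): # ang deg about W (anticlockwise) from jaw||+y; h of TCP above initial cap top
    Rt=R.from_rotvec(W*_r(1+ang)).as_matrix()@frame([0,1,0],W); return CTR+W*h,Rt
E
python3 - <<'E'
from h import *
st(); print('approach'); delta(*cap(-135,.05)); delta(*cap(-135,-.013))
E
```

```text
{'clock': 4.3, 'qpos': [-0.387, -0.1209, 0.234, 1.9395, 0.0795, 0.8865, -0.7565], 'eef_pos': [0.5704, 0.022, 0.2794], 'tcp_rot': [-1.3495, 0.1134, -0.748], 'force': [-0.1414, -0.6769, 0.0831], 'moment': [-0.1329, 0.5636, 0.0205], 'gripper_width': 0.8021}
approach
dp [0.559, 1.768, -0.853] dr [-0.0019, 0.1899, -0.0258] deg 10.98
dp [0.612, 3.867, -0.862] dr [-0.0019, 0.1899, -0.0258] deg 10.98
```

>>> {"name": "send_rows", "arguments": {
  "grip": [70,70,70,70,70,70,70,70],
  "dp": [
    [0.15,0,-0.2],
    [0.15,0.2,-0.2],
    [0.15,0.3,-0.2],
    [0.1,0.3,-0.15],
    [0,0.3,-0.1],
    [0,0.3,0],
    [0,0.3,0],
    [0,0,0]
  ],
  "dr": [
    [0,0.04,-0.005],
    [0,0.04,-0.005],
    [0,0.04,-0.005],
    [0,0.04,-0.005],
    [0,0.03,-0.005],
    [0,0,0],
    [0,0,0],
    [0,0,0]
  ]
}}

```text
clock: 5.1
eef_pos: [0.5916, -0.0057, 0.2256]
tcp_rot: [-1.284, 0.249, -0.892]
force: [-0.3, -0.5, 0.8]
gripper_width: 0.809
```

Run:
```python
from h import *
st(); delta(*cap(-135,-.013))
```

```text
{'clock': 5.1, 'qpos': [-0.3519, -0.0382, 0.2678, 1.9857, 0.0484, 0.7446, -0.872], 'eef_pos': [0.5916, -0.0057, 0.2256], 'tcp_rot': [-1.284, 0.249, -0.8916], 'force': [-0.2942, -0.5177, 0.7862], 'moment': [-0.0623, 0.6093, 0.002], 'gripper_width': 0.8087}
dp [0.126, 1.973, 0.055] dr [0.0022, 0.0031, -0.0043] deg 0.33
```

>>> {"name": "send_rows", "arguments": {
  "grip": [70,70,70,70,70,70,70,70],
  "dp": [
    [0.05,0.2,0.03],
    [0.05,0.35,0.03],
    [0.02,0.35,0.02],
    [0,0.35,0],
    [0,0.3,0],
    [0,0.25,0],
    [0,0.15,0],
    [0,0,0]
  ],
  "dr": [
    [0,0,0],
    [0,0,0],
    [0,0,0],
    [0,0,0],
    [0,0,0],
    [0,0,0],
    [0,0,0],
    [0,0,0]
  ]
}}

```text
clock: 5.9
eef_pos: [0.6238, -0.005, 0.1698]
tcp_rot: [-1.285, 0.248, -0.89]
force: [-0.5, 2.3, -0.1]
gripper_width: 0.809
```

Run:
```python
from h import *
st(); delta(*cap(-135,-.013))
im,d,P=cloud('side'); save(cv2.resize(im[150:270,270:450],(720,480),interpolation=2),'s2.png')
```

```text
{'clock': 5.9, 'qpos': [-0.3414, 0.0981, 0.2805, 1.9782, -0.0181, 0.6206, -0.8158], 'eef_pos': [0.6238, -0.005, 0.1698], 'tcp_rot': [-1.285, 0.2477, -0.89], 'force': [-0.4645, 2.3165, -0.0572], 'moment': [-0.0644, 0.6283, -0.0218], 'gripper_width': 0.8085}
dp [0.007, -0.167, -0.053] dr [0.0023, 0.0051, -0.0047] deg 0.42
```

View pics/s2.png

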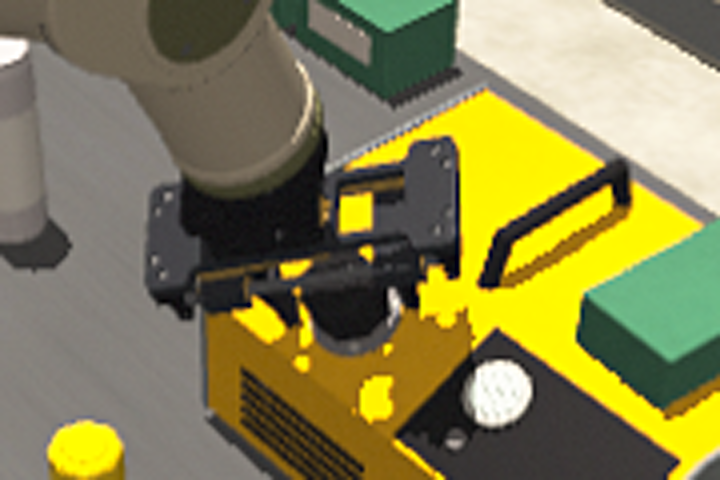

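The side view shows the open fingers straddling the cap, clear of the handle and the panel. I back off 5 mm and close.

>>> {"name": "send_rows", "arguments": {
  "grip": [70,70,40,40,40,40,40],
  "dp": [
    [0,-0.15,-0.05],
    [0,0,0],
    [0,0,0],
    [0,0,0],
    [0,0,0],
    [0,0,0],
    [0,0,0]
  ],
  "dr": [
    [0,0,-0.005],
    [0,0,0],
    [0,0,0],
    [0,0,0],
    [0,0,0],
    [0,0,0],
    [0,0,0]
  ]
}}

```text
clock: 6.65
eef_pos: [0.6208, -0.006, 0.176]
tcp_rot: [-1.284, 0.243, -0.896]
force: [-0.3, 1.0, -0.4]
gripper_width: 0.549
```

Run:
```python
from h import *
o=st(); print('open mm',o['gripper_width']*87); delta(*cap(-135,-.013))
```

```text
{'clock': 6.65, 'qpos': [-0.3449, 0.0804, 0.2813, 1.9843, -0.0034, 0.6251, -0.8282], 'eef_pos': [0.6208, -0.006, 0.176], 'tcp_rot': [-1.2839, 0.2427, -0.8959], 'force': [-0.281, 1.0024, -0.379], 'moment': [-0.1319, 0.6809, 0.026], 'gripper_width': 0.549}
open mm 47.76180811880249
dp [-0.015, 0.064, -0.03] dr [-0.0002, 0.0047, 0.002] deg 0.29
```

>>> {"name": "send_rows", "arguments": {
  "grip": [40,40,40,40,40],
  "dp": [
    [0,0,0],
    [0,0,0],
    [0,0,0],
    [0,-0.006,0],
    [0,-0.006,0]
  ],
  "dr": [
    [0,-0.06,0],
    [0,-0.07,0],
    [0,-0.07,0],
    [0,-0.07,0],
    [0,-0.07,0]
  ]
}}

```text
clock: 7.15
eef_pos: [0.6201, -0.0058, 0.1758]
tcp_rot: [-1.417, -0.033, -0.654]
force: [-2.4, 0.3, 0.6]
gripper_width: 0.55
```

```bash
cat >> h.py <<'E'
REF=np.array([.6208,-.006,.176]); R0=R.from_rotvec([-1.2839,.2427,-.8959])
def prog():
    o=st(); Rc=R.from_rotvec(o['tcp_rot']); d=(Rc*R0.inv()).as_rotvec(); D=o['eef_pos']-REF
    a=np.degrees(d@W); print('turned',round(a,1),'off-axis deg',np.degrees(d-d@W*W).round(2),'rise mm',round(D@W*1e3,2),'ideal',round(a/360*16,2),'lateral in tool mm',((Rc.as_matrix().T@(D-D@W*W))*1e3).round(2),'F.W',round(o['force']@W,1),'M.W',round(o['moment']@W,2),'|F|',round(np.linalg.norm(o['force']),1))
    print('tilt err in tool',(Rc.as_matrix().T@np.cross(-Rc.as_matrix()[:,1],W)*-1).round(4))
E
python3 -c "
from h import *
prog()"
```

```text
{'clock': 7.15, 'qpos': [-0.3233, 0.0804, 0.2582, 1.9837, 0.0, 0.6267, -0.48], 'eef_pos': [0.6201, -0.0058, 0.1758], 'tcp_rot': [-1.4166, -0.0332, -0.6544], 'force': [-2.3756, 0.3233, 0.5553], 'moment': [-0.0381, 0.8449, -0.0112], 'gripper_width': 0.5503}
turned 20.1 off-axis deg [-0.01  0.1  -0.  ] rise mm 0.1 ideal 0.9 lateral in tool mm [-0.71 -0.   -0.08] F.W 1.5 M.W -0.0 |F| 2.5
tilt err in tool [-0.0009 -0.     -0.0005]
```

>>> {"name": "send_rows", "arguments": {
  "grip": [40,40,40,40,40,40,40,40],
  "dp": [
    [0.02,-0.01,0],
    [0.01,-0.01,0],
    [0,-0.01,0],
    [0,-0.01,0],
    [0,-0.01,0],
    [0,-0.01,0],
    [0,-0.01,0],
    [0,-0.01,0]
  ],
  "dr": [
    [0,-0.08,0],
    [0,-0.08,0],
    [0,-0.08,0],
    [0,-0.08,0],
    [0,-0.08,0],
    [0,-0.08,0],
    [0,-0.08,0],
    [0,-0.08,0]
  ]
}}

```text
clock: 7.95
eef_pos: [0.619, -0.0059, 0.1772]
tcp_rot: [-1.58, -0.555, -0.155]
force: [-0.3, -0.5, -0.3]
gripper_width: 0.55
```

```bash
python3 -c "
from h import *
prog()"
```

```text
{'clock': 7.95, 'qpos': [-0.2829, 0.0785, 0.2159, 1.9805, 0.0064, 0.6339, 0.1818], 'eef_pos': [0.619, -0.0059, 0.1772], 'tcp_rot': [-1.5796, -0.5546, -0.155], 'force': [-0.302, -0.4813, -0.2612], 'moment': [-0.0718, 0.5785, 0.0512], 'gripper_width': 0.5503}
turned 58.4 off-axis deg [0.04 0.29 0.03] rise mm 1.89 ideal 2.59 lateral in tool mm [-1.07  0.    0.39] F.W -0.1 M.W 0.07 |F| 0.6
tilt err in tool [-0.0002  0.      0.0029]
```

>>> {"name": "send_rows", "arguments": {
  "grip": [40,40,40,40,40,40,40,40],
  "dp": [
    [0,-0.01,0],
    [0,-0.01,0],
    [0,-0.01,0],
    [0,-0.01,0],
    [0,-0.01,0],
    [0,-0.01,0],
    [0,-0.01,0],
    [0,-0.01,0]
  ],
  "dr": [
    [0,-0.1,0],
    [0,-0.1,0],
    [0,-0.1,0],
    [0,-0.1,0],
    [0,-0.1,0],
    [0,-0.1,0],
    [0,-0.1,0],
    [0,-0.1,0]
  ]
}}

```text
clock: 8.75
eef_pos: [0.6178, -0.0059, 0.179]
tcp_rot: [-1.608, -1.19, 0.531]
force: [-0.9, 1.0, 1.6]
gripper_width: 0.548
```

```bash
python3 -c "
from h import *
prog()"
```

```text
{'clock': 8.75, 'qpos': [-0.2354, 0.0756, 0.1657, 1.9782, 0.0147, 0.6393, 1.0078], 'eef_pos': [0.6178, -0.0059, 0.179], 'tcp_rot': [-1.6076, -1.1901, 0.5313], 'force': [-0.8988, 0.9846, 1.6451], 'moment': [0.0191, 0.6243, -0.0224], 'gripper_width': 0.548}
turned 106.1 off-axis deg [0.11 0.32 0.06] rise mm 3.99 ideal 4.71 lateral in tool mm [-0.56  0.01  1.29] F.W 1.9 M.W -0.04 |F| 2.1
tilt err in tool [ 0.0028 -0.      0.0025]
```

>>> {"name": "send_rows", "arguments": {
  "grip": [40,40,40,40,40,40,40],
  "dp": [
    [0,-0.01,0],
    [0,-0.01,0],
    [0,-0.01,0],
    [0,-0.01,0],
    [0,-0.01,0],
    [0,-0.01,0],
    [0,-0.01,0]
  ],
  "dr": [
    [0,-0.1,0],
    [0,-0.1,0],
    [0,-0.1,0],
    [0,-0.1,0],
    [0,-0.1,0],
    [0,-0.1,0],
    [0,-0.1,0]
  ]
}}

```text
clock: 9.45
eef_pos: [0.6166, -0.0067, 0.1804]
tcp_rot: [-1.446, -1.707, 1.18]
force: [-0.7, -0.5, 0.6]
gripper_width: 0.553
```

>>> {"name": "send_rows", "arguments": {
  "grip": [40,40,40,40,40,40,40],
  "dp": [
    [0,-0.01,0],
    [0,-0.01,0],
    [0,-0.01,0],
    [0,-0.01,0],
    [0,-0.01,0],
    [0,-0.01,0],
    [0,0,0]
  ],
  "dr": [
    [0,-0.1,0],
    [0,-0.1,0],
    [0,-0.1,0],
    [0,-0.1,0],
    [0,-0.1,0],
    [0,-0.08,0],
    [0,0,0]
  ]
}}

```text
clock: 10.15
eef_pos: [0.6158, -0.0075, 0.1818]
tcp_rot: [-1.149, -2.086, 1.741]
force: [-0.1, 0.4, 1.0]
gripper_width: 0.551
```

```bash
python3 -c "
from h import *
prog()"
```

```text
{'clock': 10.15, 'qpos': [-0.1628, 0.0712, 0.0917, 1.9747, 0.0265, 0.6484, 2.3352], 'eef_pos': [0.6158, -0.0075, 0.1818], 'tcp_rot': [-1.1487, -2.086, 1.7415], 'force': [-0.0552, 0.3692, 0.9593], 'moment': [0.2308, 0.6705, 0.1237], 'gripper_width': 0.5511}
turned -177.4 off-axis deg [-0.31 -0.31 -0.16] rise mm 7.42 ideal -7.88 lateral in tool mm [0.57 0.01 2.37] F.W 0.9 M.W 0.0 |F| 1.0
tilt err in tool [ 0.0054  0.     -0.0025]
```

>>> {"name": "send_rows", "arguments": {
  "grip": [70,70,70,70,70,70,70,70],
  "dp": [
    [0,0,0],
    [0,0,0],
    [0,0,0],
    [0,-0.2,0],
    [0,-0.35,0],
    [0,-0.35,0],
    [0,-0.3,0],
    [0,0,0]
  ],
  "dr": [
    [0,0,0],
    [0,0,0],
    [0,0,0],
    [0,0,0],
    [0,0,0],
    [0,0,0],
    [0,0,0],
    [0,0,0]
  ]
}}

```text
clock: 10.95
eef_pos: [0.5991, -0.0081, 0.2181]
tcp_rot: [-1.156, -2.082, 1.734]
force: [-1.1, 0.2, 0.2]
gripper_width: 0.805
```

>>> {"name": "send_rows", "arguments": {
  "grip": [70,70,70,70,70,70,70,70],
  "dp": [
    [0,0,0],
    [0,0,0],
    [0,0,0],
    [0,0,0],
    [0,0,0],
    [0,0,0],
    [0,0,0],
    [0,0,0]
  ],
  "dr": [
    [0,0.14,0],
    [0,0.14,0],
    [0,0.14,0],
    [0,0.14,0],
    [0,0.14,0],
    [0,0.14,0],
    [0,0.14,0],
    [0,0.14,0]
  ]
}}

```text
clock: 11.75
eef_pos: [0.5989, -0.008, 0.2199]
tcp_rot: [-1.59, -1.313, 0.673]
force: [-0.8, 0.2, -0.1]
gripper_width: 0.808
```

>>> {"name": "send_rows", "arguments": {
  "grip": [70,70,70,70,70,70,70,70],
  "dp": [
    [0,0,0],
    [0,0,0],
    [0,0,0],
    [0,0,0],
    [0,0,0],
    [0,0,0],
    [0,0,0],
    [0,0,0]
  ],
  "dr": [
    [0,0.14,0],
    [0,0.14,0],
    [0,0.14,0],
    [0,0.14,0],
    [0,0.14,0],
    [0,0.14,0],
    [0,0.14,0],
    [0,0.14,0]
  ]
}}

```text
clock: 12.55
eef_pos: [0.5984, -0.0079, 0.2202]
tcp_rot: [-1.55, -0.423, -0.288]
force: [0.2, -0.0, 0.3]
gripper_width: 0.804
```

Run:
```python
from h import *
prog(); delta(*cap(-132.4,-.004)); delta(*cap(-132.4,.035))
im,d,P=cloud('wrist'); save(im,'w2.png'); np.savez('w2.npz',im=im,P=P)
D=P-CTR; h=D@W; x=D@_A; y=D@_B; m=(h>.003)&(h<.013)&(np.hypot(x,y)<.035)&(im.max(-1)<110)
print('cap top',m.sum(),h[m].mean(),x[m].mean(),y[m].mean())
```

```text
{'clock': 12.55, 'qpos': [-0.1546, -0.0089, 0.0779, 1.9718, 0.037, 0.7265, -0.0114], 'eef_pos': [0.5984, -0.0079, 0.2202], 'tcp_rot': [-1.5502, -0.4231, -0.2885], 'force': [0.1757, -0.0184, 0.2508], 'moment': [-0.0928, 0.6404, -0.0454], 'gripper_width': 0.8038}
turned 48.6 off-axis deg [-0.05  0.2  -0.02] rise mm 49.58 ideal 2.16 lateral in tool mm [-0.9   0.   -1.28] F.W 0.1 M.W -0.01 |F| 0.3
tilt err in tool [-0.0018  0.      0.0008]
dp [-0.002, 1.415, 0.036] dr [0.0021, 0.8075, -0.0001] deg 46.27
dp [-0.003, 0.115, 0.033] dr [0.0021, 0.8075, -0.0001] deg 46.27Traceback (most recent call last):
  File "<stdin>", line 4, in <module>
NameError: name '_A' is not defined
```

>>> {"name": "send_rows", "arguments": {
  "grip": [70,70,70,70,70,70,70,70],
  "dp": [
    [0,0,0],
    [0,0,0],
    [0,0,0],
    [0,0,0],
    [0,0,0],
    [0,0,0],
    [0,0,0],
    [0,0,0]
  ],
  "dr": [
    [0,0.12,0],
    [0,0.14,0],
    [0,0.14,0],
    [0,0.14,0],
    [0,0.14,0],
    [0,0.1,0],
    [0,0,0],
    [0,0,0]
  ]
}}

```text
clock: 13.4
eef_pos: [0.598, -0.0079, 0.2205]
tcp_rot: [-1.307, 0.202, -0.86]
force: [-0.3, 0.2, -0.1]
gripper_width: 0.803
```

```bash
sed -i 's/_A/A_/g;s/_B/B_/g' h.py
python3 - <<'E'
from h import *
prog(); delta(*cap(-132.4,-.004))
z=np.load('w2.npz') if __import__('os').path.exists('w2.npz') else None
P,im=z['P'],z['im']
D=P-CTR; h=D@W; x=D@A_; y=D@B_; m=(h>.003)&(h<.013)&(np.hypot(x,y)<.035)&(im.max(-1)<110)
print('cap top',m.sum(),np.median(h[m]),x[m].mean(),y[m].mean(),[(q[m].min().round(4),q[m].max().round(4)) for q in (x,y)])
E
```

```text
{'clock': 13.4, 'qpos': [-0.1497, -0.0099, 0.0729, 1.9724, 0.0369, 0.7265, -0.8063], 'eef_pos': [0.598, -0.0079, 0.2205], 'tcp_rot': [-1.3073, 0.2021, -0.8596], 'force': [-0.2974, 0.1978, -0.144], 'moment': [-0.0753, 0.6395, 0.0035], 'gripper_width': 0.8034}
turned 3.1 off-axis deg [-0.03  0.11 -0.01] rise mm 49.95 ideal 0.14 lateral in tool mm [ 0.11  0.   -1.61] F.W -0.0 M.W 0.03 |F| 0.4
tilt err in tool [-0.0015  0.     -0.0009]
dp [-0.021, 1.427, 0.026] dr [0.0015, 0.0126, 0.0009] deg 0.73
cap top 5059 0.007587624318288223 0.00706926144157303 0.0018851259293531685 [(np.float64(-0.0122), np.float64(0.0268)), (np.float64(-0.0224), np.float64(0.0255))]
```

>>> {"name": "send_rows", "arguments": {
  "grip": [70,70,70,70,70,70,70,70],
  "dp": [
    [-0.01,0.2,0.02],
    [-0.01,0.3,0.01],
    [0,0.3,0],
    [0,0.3,0],
    [0,0.2,0],
    [0,0.05,0],
    [0,0,0],
    [0,0,0]
  ],
  "dr": [
    [0,0.01,0],
    [0,0,0],
    [0,0,0],
    [0,0,0],
    [0,0,0],
    [0,0,0],
    [0,0,0],
    [0,0,0]
  ]
}}

```text
clock: 14.2
eef_pos: [0.6171, -0.0063, 0.1793]
tcp_rot: [-1.308, 0.205, -0.859]
force: [-0.1, -0.4, 0.2]
gripper_width: 0.803
```

>>> {"name": "send_rows", "arguments": {
  "grip": [40,40,40,40,40],
  "dp": [
    [0,0,0],
    [0,0,0],
    [0,0,0],
    [0,0,0],
    [0,0,0]
  ],
  "dr": [
    [0,0,0],
    [0,0,0],
    [0,0,0],
    [0,0,0],
    [0,0,0]
  ]
}}

```text
clock: 14.7
eef_pos: [0.6173, -0.0062, 0.1805]
tcp_rot: [-1.307, 0.204, -0.86]
force: [0.1, -0.5, -1.8]
gripper_width: 0.547
```

Run:
```python
from h import *
prog(); delta(*cap(-132.4,-.004))
```

```text
{'clock': 14.7, 'qpos': [-0.1493, 0.0743, 0.0754, 1.9758, 0.0296, 0.6397, -0.8042], 'eef_pos': [0.6173, -0.0062, 0.1805], 'tcp_rot': [-1.307, 0.2036, -0.8601], 'force': [0.0567, -0.4787, -1.7854], 'moment': [-0.1132, 0.6148, -0.0104], 'gripper_width': 0.5466}
turned 3.0 off-axis deg [-0.03  0.14 -0.01] rise mm 5.61 ideal 0.13 lateral in tool mm [-0.8   0.   -0.86] F.W -1.6 M.W 0.03 |F| 1.8
tilt err in tool [-0.0019 -0.     -0.0005]
dp [0.01, -0.051, -0.002] dr [0.0019, 0.0113, 0.0005] deg 0.65
```

>>> {"name": "send_rows", "arguments": {
  "grip": [40,40,40,40,40,40,40,40],
  "dp": [
    [0,-0.005,0],
    [0,-0.01,0],
    [0,-0.01,0],
    [0,-0.01,0],
    [0,-0.01,0],
    [0,-0.01,0],
    [0,-0.01,0],
    [0,-0.01,0]
  ],
  "dr": [
    [0,-0.06,0],
    [0,-0.1,0],
    [0,-0.1,0],
    [0,-0.1,0],
    [0,-0.1,0],
    [0,-0.1,0],
    [0,-0.1,0],
    [0,-0.1,0]
  ]
}}

```text
clock: 15.5
eef_pos: [0.6159, -0.0059, 0.1821]
tcp_rot: [-1.548, -0.416, -0.294]
force: [0.5, -0.0, -1.7]
gripper_width: 0.548
```

>>> {"name": "send_rows", "arguments": {
  "grip": [40,40,40,40,40,40,40,40],
  "dp": [
    [0,-0.01,0],
    [0,-0.01,0],
    [0,-0.01,0],
    [0,-0.01,0],
    [0,-0.01,0],
    [0,-0.01,0],
    [0,-0.01,0],
    [0,-0.01,0]
  ],
  "dr": [
    [0,-0.1,0],
    [0,-0.1,0],
    [0,-0.1,0],
    [0,-0.1,0],
    [0,-0.1,0],
    [0,-0.1,0],
    [0,-0.1,0],
    [0,-0.1,0]
  ]
}}

```text
clock: 16.3
eef_pos: [0.6143, -0.006, 0.1837]
tcp_rot: [-1.62, -1.058, 0.38]
force: [0.3, 0.1, -0.1]
gripper_width: 0.549
```

```bash
python3 -c "
from h import *
prog()"
```

```text
{'clock': 16.3, 'qpos': [-0.066, 0.0686, -0.0121, 1.9734, 0.0409, 0.6494, 0.809], 'eef_pos': [0.6143, -0.006, 0.1837], 'tcp_rot': [-1.62, -1.0583, 0.3797], 'force': [0.323, 0.1313, -0.0564], 'moment': [0.0026, 0.5642, -0.0531], 'gripper_width': 0.5491}
turned 96.0 off-axis deg [0.04 0.31 0.02] rise mm 9.73 ideal 4.26 lateral in tool mm [-1.39  0.01  2.03] F.W -0.2 M.W -0.06 |F| 0.4
tilt err in tool [0.0012 0.     0.0028]
```

>>> {"name": "send_rows", "arguments": {
  "grip": [40,40,40,40,40,40,40],
  "dp": [
    [0,-0.01,0],
    [0,-0.01,0],
    [0,-0.01,0],
    [0,-0.01,0],
    [0,-0.01,0],
    [0,-0.01,0],
    [0,-0.01,0]
  ],
  "dr": [
    [0,-0.1,0],
    [0,-0.1,0],
    [0,-0.1,0],
    [0,-0.1,0],
    [0,-0.1,0],
    [0,-0.1,0],
    [0,-0.1,0]
  ]
}}

```text
clock: 17.0
eef_pos: [0.6136, -0.0068, 0.1854]
tcp_rot: [-1.506, -1.588, 1.018]
force: [1.3, 0.2, -1.6]
gripper_width: 0.553
```

>>> {"name": "send_rows", "arguments": {
  "grip": [40,40,40,40,40,40,40],
  "dp": [
    [0,-0.01,0],
    [0,-0.01,0],
    [0,-0.01,0],
    [0,-0.01,0],
    [0,-0.01,0],
    [0,-0.01,0],
    [0,0,0]
  ],
  "dr": [
    [0,-0.1,0],
    [0,-0.1,0],
    [0,-0.1,0],
    [0,-0.1,0],
    [0,-0.1,0],
    [0,-0.05,0],
    [0,0,0]
  ]
}}

```text
clock: 17.7
eef_pos: [0.6131, -0.0072, 0.1871]
tcp_rot: [-1.274, -1.966, 1.547]
force: [-0.1, 0.9, -1.3]
gripper_width: 0.548
```

```bash
python3 -c "
from h import *
prog()"
```

```text
{'clock': 17.7, 'qpos': [-0.0028, 0.0645, -0.0757, 1.9706, 0.0486, 0.6554, 2.1099], 'eef_pos': [0.6131, -0.0072, 0.1871], 'tcp_rot': [-1.2737, -1.9661, 1.5474], 'force': [-0.0567, 0.9076, -1.3268], 'moment': [0.1886, 0.5407, 0.0011], 'gripper_width': 0.5479}
turned 170.7 off-axis deg [-0.03  0.33 -0.01] rise mm 13.32 ideal 7.59 lateral in tool mm [0.44 0.01 2.27] F.W -1.2 M.W -0.09 |F| 1.6
tilt err in tool [0.0025 0.     0.0012]
```

>>> {"name": "send_rows", "arguments": {
  "grip": [40,40,40,40],
  "dp": [
    [0,-0.05,0],
    [0,-0.1,0],
    [0,-0.1,0],
    [0,-0.1,0]
  ],
  "dr": [
    [0,0,0],
    [0,0,0],
    [0,0,0],
    [0,0,0]
  ]
}}

```text
clock: 18.1
eef_pos: [0.608, -0.007, 0.1966]
tcp_rot: [-1.275, -1.963, 1.543]
force: [-0.4, 0.1, -0.9]
gripper_width: 0.549
```

```bash
python3 -c "
from h import *
prog()"
```

```text
{'clock': 18.1, 'qpos': [-0.0025, 0.0438, -0.0762, 1.9705, 0.0447, 0.6769, 2.1083], 'eef_pos': [0.608, -0.007, 0.1966], 'tcp_rot': [-1.2749, -1.9632, 1.5435], 'force': [-0.4155, 0.0878, -0.8852], 'moment': [0.0331, 0.7126, -0.0508], 'gripper_width': 0.5489}
turned 170.5 off-axis deg [0.04 0.31 0.02] rise mm 24.1 ideal 7.58 lateral in tool mm [0.9  0.01 2.42] F.W -0.6 M.W -0.07 |F| 1.0
tilt err in tool [0.003  0.     0.0005]
```

>>> {"name": "send_rows", "arguments": {
  "grip": [40,40,40,40,40,40,40,40],
  "dp": [
    [0,-0.2,0],
    [0,-0.3,0],
    [0,-0.4,0],
    [0,-0.4,0],
    [0,-0.4,0],
    [0,-0.4,0],
    [0,-0.3,0],
    [0,-0.1,0]
  ],
  "dr": [
    [0,0,0],
    [0,0,0],
    [0,0,0],
    [0,0,0],
    [0,0,0],
    [0,0,0],
    [0,0,0],
    [0,0,0]
  ]
}}

```text
clock: 18.9
eef_pos: [0.5718, -0.0081, 0.2718]
tcp_rot: [-1.277, -1.963, 1.542]
force: [0.1, -0.7, -2.0]
gripper_width: 0.549
```

Run:
```python
from h import *
st()
dish=np.array([.417,.258,.0])
# current jaw dir
Rc=R.from_rotvec(env.get_obs()['tcp_rot']).as_matrix(); print(Rc.round(3))
Z=np.array([0,0,1.])
for a in (-120,-90,-60):
    x=R.from_rotvec(Z*_r(a)).apply(Rc[:,0]) if 0 else R.from_rotvec([0,0,np.radians(a)]).apply(Rc[:,0])
    print(a); delta(dish+[0,0,.16],frame(x,Z))
x=R.from_rotvec([0,0,np.radians(-90)]).apply(Rc[:,0]); rows(dish+[0,0,.16],frame(x,Z),16)
im,d,P=cloud('side'); save(im[60:420,150:550],'s3.png')
```

```text
{'clock': 18.9, 'qpos': [0.0019, -0.1023, -0.0776, 1.9489, 0.0227, 0.8423, 2.125], 'eef_pos': [0.5718, -0.0081, 0.2718], 'tcp_rot': [-1.2773, -1.9631, 1.5423], 'force': [0.1014, -0.7112, -1.9683], 'moment': [0.0601, 0.7144, 0.0338], 'gripper_width': 0.5489}
[[-0.54   0.438 -0.719]
 [ 0.802  0.009 -0.598]
 [-0.255 -0.899 -0.356]]
-120
dp [10.852, 1.169, -0.267] dr [0.4966, 2.1004, 0.2397] deg 124.42
-90
dp [10.852, 1.169, -0.267] dr [0.4971, 1.5898, 0.0945] deg 95.59
-60
dp [10.852, 1.169, -0.267] dr [0.4751, 1.077, -0.0352] deg 67.48
n 16 dp [[0.68, 0.07, -0.02], [0.68, 0.07, 0.05], [0.67, 0.07, 0.11], [0.66, 0.07, 0.18], [0.64, 0.07, 0.24], [0.61, 0.08, 0.3], [0.58, 0.08, 0.36], [0.54, 0.09, 0.41], [0.5, 0.1, 0.46], [0.45, 0.11, 0.5], [0.4, 0.13, 0.54], [0.34, 0.14, 0.57], [0.29, 0.16, 0.6], [0.23, 0.18, 0.62], [0.17, 0.19, 0.63], [0.1, 0.21, 0.64]] 
dr [0.0311, 0.0994, 0.0059]
```

View pics/s3.png

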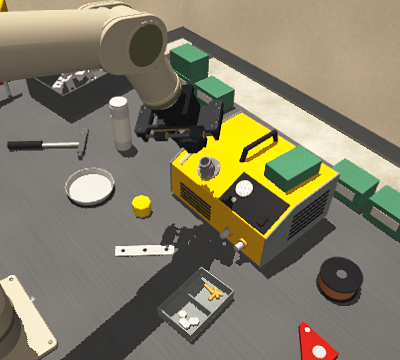

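The side view shows the bare neck at (207,167) in the crop. The cap is in the gripper, and the carton, can and bracket are undisturbed. Now I move it over the dish.

>>> {"name": "send_rows", "arguments": {
  "grip": [40,40,40,40,40,40,40,40],
  "dp": [
    [0.68,0,0],
    [0.68,0,0.05],
    [0.67,0,0.11],
    [0.66,0,0.18],
    [0.64,0,0.24],
    [0.61,0,0.3],
    [0.58,0.05,0.36],
    [0.54,0.05,0.41]
  ],
  "dr": [
    [0.03,0.1,0.006],
    [0.03,0.1,0.006],
    [0.03,0.1,0.006],
    [0.03,0.1,0.006],
    [0.03,0.1,0.006],
    [0.03,0.1,0.006],
    [0.03,0.1,0.006],
    [0.03,0.1,0.006]
  ]
}}

```text
clock: 19.75
eef_pos: [0.4873, 0.1289, 0.2267]
tcp_rot: [-1.527, -1.177, 0.975]
force: [-0.0, 1.3, -1.2]
gripper_width: 0.555
```

>>> {"name": "send_rows", "arguments": {
  "grip": [40,40,40,40,40,40,40,40],
  "dp": [
    [0.5,0.05,0.46],
    [0.45,0.1,0.5],
    [0.4,0.1,0.54],
    [0.34,0.1,0.57],
    [0.29,0.1,0.6],
    [0.23,0.1,0.55],
    [0.1,0,0.4],
    [0,0,0.2]
  ],
  "dr": [
    [0.03,0.1,0.006],
    [0.03,0.1,0.006],
    [0.03,0.1,0.006],
    [0.03,0.1,0.006],
    [0.03,0.1,0.006],
    [0.03,0.1,0.006],
    [0.03,0.1,0.006],
    [0.03,0.1,0.006]
  ]
}}

```text
clock: 20.55
eef_pos: [0.4209, 0.255, 0.1874]
tcp_rot: [-1.522, -0.405, 0.408]
force: [0.7, -0.2, -2.4]
gripper_width: 0.553
```

Run:
```python
from h import *
o=st(); Rc=R.from_rotvec(o['tcp_rot']).as_matrix(); print(Rc.round(3)); Z=np.array([0,0,1.])
delta([.417,.258,.12],frame(Rc[:,0],Z))
```

```text
{'clock': 20.55, 'qpos': [-0.2071, 0.1073, -0.4466, 1.8568, 0.0394, 1.186, -0.1465], 'eef_pos': [0.4209, 0.255, 0.1874], 'tcp_rot': [-1.5222, -0.4053, 0.408], 'force': [0.731, -0.2148, -2.4123], 'moment': [-0.0937, -0.0152, -0.0178], 'gripper_width': 0.5525}
[[ 0.868 -0.004 -0.497]
 [ 0.497  0.009  0.868]
 [ 0.001 -1.     0.01 ]]
dp [-0.064, 2.248, 0.129] dr [-0.01, 0.0, 0.0009] deg 0.58
```

>>> {"name": "send_rows", "arguments": {
  "grip": [40,40,40,40,40,40,40,40],
  "dp": [
    [-0.05,0.3,0.1],
    [0,0.6,0.02],
    [0,0.7,0],
    [0,0.8,0],
    [0,0.8,0],
    [0,0.6,0],
    [0,0.3,0],
    [0,0,0]
  ],
  "dr": [
    [-0.01,0,0],
    [0,0,0],
    [0,0,0],
    [0,0,0],
    [0,0,0],
    [0,0,0],
    [0,0,0],
    [0,0,0]
  ]
}}

```text
clock: 21.35
eef_pos: [0.4162, 0.2572, 0.055]
tcp_rot: [-1.535, -0.426, 0.423]
force: [-1.2, -1.0, -1.8]
gripper_width: 0.546
```

Run:
```python
from h import *
o=st(); Rc=R.from_rotvec(o['tcp_rot']).as_matrix(); Z=np.array([0,0,1.])
delta([.417,.258,.029],frame(Rc[:,0],Z))
im,d,P=cloud('side'); save(cv2.resize(im[180:290,180:320],(700,550),interpolation=2),'s4.png')
hsv=cv2.cvtColor(im,cv2.COLOR_RGB2HSV)
m=(abs(P[...,0]-.417)<.09)&(abs(P[...,1]-.258)<.09)&(im.max(-1)<60)&(P[...,2]<.05)
print('low dark',m.sum(),np.sort(P[m][:,2])[:12].round(4))
```

```text
{'clock': 21.35, 'qpos': [-0.2497, 0.2698, -0.4426, 1.99, 0.153, 0.9128, -0.2308], 'eef_pos': [0.4162, 0.2572, 0.055], 'tcp_rot': [-1.5349, -0.4265, 0.423], 'force': [-1.1959, -1.0376, -1.8419], 'moment': [-0.0494, 0.059, 0.0157], 'gripper_width': 0.546}
dp [0.036, 0.865, 0.015] dr [0.0064, -0.0, 0.0005] deg 0.37
low dark 637 [-0.0069 -0.0051 -0.0043 -0.0039 -0.0038 -0.0037 -0.0036 -0.0036 -0.0034
 -0.0031 -0.003  -0.003 ]
```

View pics/s4.png

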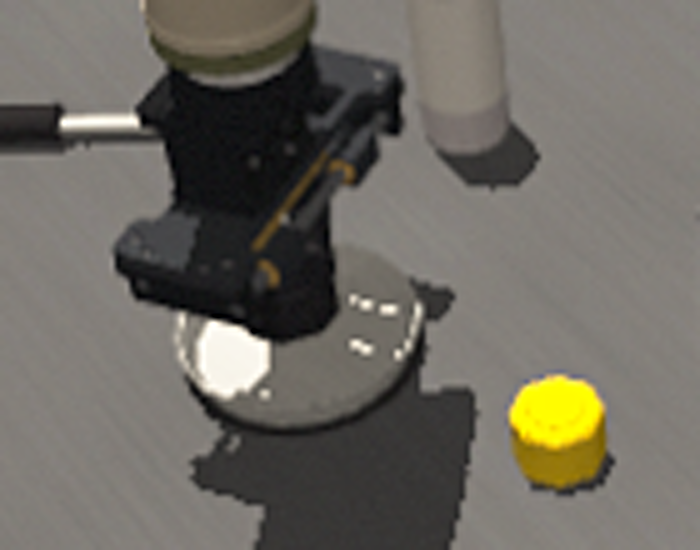

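The cap hangs over the middle of the dish, and nothing is near the gripper. Next is a slow descent.

>>> {"name": "send_rows", "arguments": {
  "grip": [40,40,40,40,40,40,40,40],
  "dp": [
    [0,0.15,0],
    [0,0.15,0],
    [0,0.15,0],
    [0,0.15,0],
    [0,0.1,0],
    [0,0.05,0],
    [0,0,0],
    [0,0,0]
  ],
  "dr": [
    [0.005,0,0],
    [0,0,0],
    [0,0,0],
    [0,0,0],
    [0,0,0],
    [0,0,0],
    [0,0,0],
    [0,0,0]
  ]
}}

```text
clock: 22.2
eef_pos: [0.4185, 0.2584, 0.0341]
tcp_rot: [-1.529, -0.431, 0.42]
force: [0.8, 0.5, -1.7]
gripper_width: 0.548
```

>>> {"name": "send_rows", "arguments": {
  "grip": [40,40,40,40],
  "dp": [
    [0,0.05,0],
    [0,0.05,0],
    [0,0.03,0],
    [0,0,0]
  ],
  "dr": [
    [0,0,0],
    [0,0,0],
    [0,0,0],
    [0,0,0]
  ]
}}

```text
clock: 22.6
eef_pos: [0.4188, 0.2585, 0.0301]
tcp_rot: [-1.529, -0.431, 0.419]
force: [0.1, -0.3, -1.4]
gripper_width: 0.546
```

>>> {"name": "send_rows", "arguments": {
  "grip": [40,40,40],
  "dp": [
    [0,0.04,0],
    [0,0.03,0],
    [0,0,0]
  ],
  "dr": [
    [0,0,0],
    [0,0,0],
    [0,0,0]
  ]
}}

```text
clock: 22.9
eef_pos: [0.4189, 0.2586, 0.0285]
tcp_rot: [-1.529, -0.431, 0.419]
force: [-1.6, -1.3, -0.6]
gripper_width: 0.548
```

```bash
python3 -c "
from h import *
o=st(); print(R.from_rotvec(o['tcp_rot']).as_matrix().round(4)[:,1])"
```

```text
{'clock': 22.9, 'qpos': [-0.2579, 0.3143, -0.4333, 2.004, 0.1776, 0.8518, -0.2464], 'eef_pos': [0.4189, 0.2586, 0.0285], 'tcp_rot': [-1.5289, -0.4312, 0.4193], 'force': [-1.5728, -1.2973, -0.5958], 'moment': [-0.1025, 0.1335, -0.0215], 'gripper_width': 0.5478}
[ 0.0073  0.0018 -1.    ]
```

>>> {"name": "send_rows", "arguments": {
  "grip": [40,40],
  "dp": [
    [0,0.03,0],
    [0,0,0]
  ],
  "dr": [
    [0,0,0],
    [0,0,0]
  ]
}}

```text
clock: 23.1
eef_pos: [0.419, 0.2587, 0.0285]
tcp_rot: [-1.529, -0.431, 0.419]
force: [-0.3, -0.1, -1.8]
gripper_width: 0.55
```

>>> {"name": "send_rows", "arguments": {
  "grip": [40,40],
  "dp": [
    [0,0.03,0],
    [0,0,0]
  ],
  "dr": [
    [0,0,0],
    [0,0,0]
  ]
}}

```text
clock: 23.3
eef_pos: [0.4192, 0.2589, 0.0284]
tcp_rot: [-1.53, -0.431, 0.419]
force: [-0.5, 1.0, -0.8]
gripper_width: 0.547
```

>>> {"name": "send_rows", "arguments": {
  "grip": [40,40],
  "dp": [
    [0,0.07,0],
    [0,0.03,0]
  ],
  "dr": [
    [0,0,0],
    [0,0,0]
  ]
}}

```text
clock: 23.5
eef_pos: [0.4195, 0.259, 0.0276]
tcp_rot: [-1.531, -0.431, 0.418]
force: [-7.6, -4.6, 17.1]
gripper_width: 0.549
```

```bash
python3 -c "
from h import *
for i in range(3): st()
im,d,P=cloud('side'); save(cv2.resize(im[180:290,180:320],(700,550),interpolation=2),'s5.png')"
```

```text
{'clock': 23.5, 'qpos': [-0.2604, 0.317, -0.4321, 2.0028, 0.1812, 0.8507, -0.251], 'eef_pos': [0.4195, 0.259, 0.0276], 'tcp_rot': [-1.5308, -0.4311, 0.4184], 'force': [-7.5965, -4.5598, 17.0869], 'moment': [-1.1176, 1.8175, -0.0877], 'gripper_width': 0.5488}
{'clock': 23.5, 'qpos': [-0.2604, 0.317, -0.4321, 2.0028, 0.1812, 0.8507, -0.251], 'eef_pos': [0.4195, 0.259, 0.0276], 'tcp_rot': [-1.5308, -0.4311, 0.4184], 'force': [-7.5965, -4.5598, 17.0869], 'moment': [-1.1176, 1.8175, -0.0877], 'gripper_width': 0.5488}
{'clock': 23.5, 'qpos': [-0.2604, 0.317, -0.4321, 2.0028, 0.1812, 0.8507, -0.251], 'eef_pos': [0.4195, 0.259, 0.0276], 'tcp_rot': [-1.5308, -0.4311, 0.4184], 'force': [-7.5965, -4.5598, 17.0869], 'moment': [-1.1176, 1.8175, -0.0877], 'gripper_width': 0.5488}
```

View pics/s5.png

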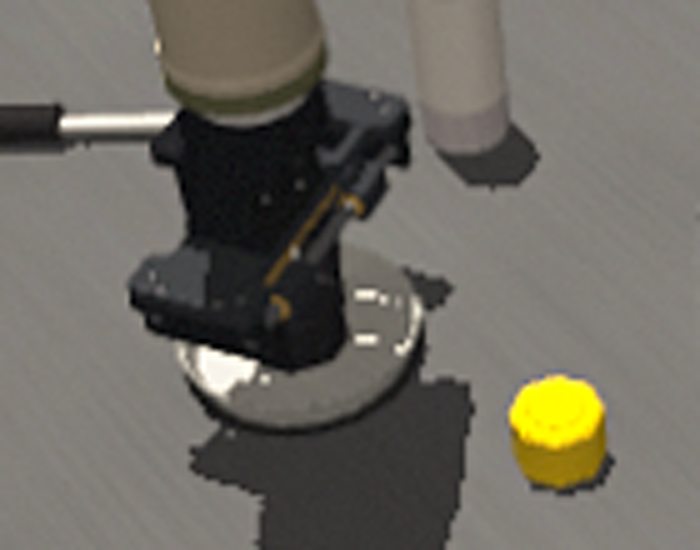

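The cap is touching the dish floor: 17 N, with the TCP at 27.6 mm as predicted. I relax that slightly, open, and withdraw straight up.

>>> {"name": "send_rows", "arguments": {
  "grip": [40,40,64,64,64,64],
  "dp": [
    [0,-0.01,0],
    [0,0,0],
    [0,0,0],
    [0,0,0],
    [0,0,0],
    [0,0,0]
  ],
  "dr": [
    [0,0,0],
    [0,0,0],
    [0,0,0],
    [0,0,0],
    [0,0,0],
    [0,0,0]
  ]
}}

```text
clock: 24.15
eef_pos: [0.4199, 0.2593, 0.0275]
tcp_rot: [-1.53, -0.432, 0.418]
force: [-1.3, -1.0, 0.4]
gripper_width: 0.722
```

>>> {"name": "send_rows", "arguments": {
  "grip": [64,64,64,64,64,64,64,64],
  "dp": [
    [0,-0.15,0],
    [0,-0.3,0],
    [0,-0.4,0],
    [0,-0.5,0],
    [0,-0.6,0],
    [0,-0.6,0],
    [0,-0.4,0],
    [0,-0.2,0]
  ],
  "dr": [
    [0,0,0],
    [0,0,0],
    [0,0,0],
    [0,0,0],
    [0,0,0],
    [0,0,0],
    [0,0,0],
    [0,0,0]
  ]
}}

```text
clock: 24.95
eef_pos: [0.419, 0.2596, 0.1307]
tcp_rot: [-1.529, -0.434, 0.416]
force: [0.3, -0.1, -0.0]
gripper_width: 0.737
```

>>> {"name": "send_rows", "arguments": {
  "grip": [64,64,64,64,64,64,64],
  "dp": [
    [0,-0.4,0],
    [0,-0.5,0],
    [0,-0.5,0],
    [0,-0.4,0],
    [0,-0.2,0],
    [0,0,0],
    [0,0,0]
  ],
  "dr": [
    [0,0,0],
    [0,0,0],
    [0,0,0],
    [0,0,0],
    [0,0,0],
    [0,0,0],
    [0,0,0]
  ]
}}

```text
clock: 25.65
eef_pos: [0.4177, 0.2592, 0.1947]
tcp_rot: [-1.53, -0.433, 0.417]
force: [-0.2, -0.6, -0.4]
gripper_width: 0.735
```

Run:
```python
from h import *
st(); im,d,P=cloud('side'); save(im[100:400,180:580],'s6.png')
c=np.array([.419,.259])
for n,(im,P) in {'side':(im,P),'scene':cloud('scene')[::2],'wrist':cloud('wrist')[::2]}.items():
    m=(np.hypot(P[...,0]-c[0],P[...,1]-c[1])<.05)&(im.max(-1)<110)&(P[...,2]>.033)&(P[...,2]<.06); q=P[m]
    if len(q)<20: print(n,len(q)); continue
    t=q[q[:,2]>np.quantile(q[:,2],.5)]
    A=np.c_[t[:,:2]-t[:,:2].mean(0),np.ones(len(t))]; k=np.linalg.lstsq(A,t[:,2],rcond=None)[0]
    print(n,len(q),'median top z',np.median(t[:,2]).round(4),'c',q.mean(0).round(4),'slope',k[:2].round(3))
```

```text
{'clock': 25.65, 'qpos': [-0.2131, 0.094, -0.4587, 1.8547, 0.05, 1.194, -0.1453], 'eef_pos': [0.4177, 0.2592, 0.1947], 'tcp_rot': [-1.5296, -0.4334, 0.4174], 'force': [-0.168, -0.5962, -0.4044], 'moment': [-0.0309, -0.0576, 0.0101], 'gripper_width': 0.7347}
side 169 median top z 0.0424 c [0.4171 0.2531 0.0404] slope [-0.002  0.003]
scene 187 median top z 0.0402 c [0.428  0.2611 0.0384] slope [0.003 0.013]
wrist 438 median top z 0.0418 c [0.4309 0.2473 0.041 ] slope [-0.076  0.073]
```

View pics/s6.png

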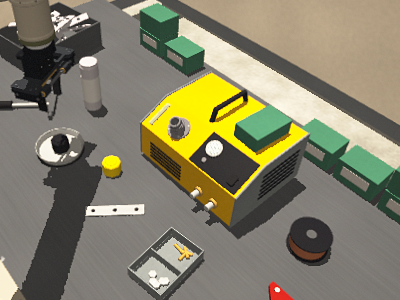

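The last view shows the cap standing level in the dish at (60,143), the open neck at (179,128), and the other things in place. Handing in.

```bash
python3 -c "
from cell import env
print(env.finish_job())"
```

```text
the job is handed in; nothing more can be done
None
```

I unscrewed the black cap in two strokes, about 350° in all, following the thread's rise. Forces stayed around 3 N or less in the readings I took between moves. The cap then lifted free along the neck axis, and I set it down in the round dish and let go. The job was handed in at about 26 s of the 67 s allowed.

**Last checks:**
- **Cap in the dish:** its top measures 40–42 mm above the bench (40 mm expected for standing on the dish floor). The side and scene cameras show it level and near the dish centre. The wrist camera's fit disagreed, showing a slope of about 0.07. I put that down to side-wall points mixed into the fit, but I did not check further.
- **Touchdown:** the force peaked at about 19 N in the readings, as a brief press before I let go. It was firmer than I intended.
- **Everything else:** in the last side view the neck is open, the gripper is about 0.15 m clear, and the other things in view look unmoved. That is by eye only, and the wire brush and part of the red welding square were outside that picture.

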